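# Stand the parked curing lamp up on its narrow foot

### The arm

A 7-joint arm with a two-finger parallel gripper is mounted at the origin on a cart in front of the work surface, level with it; the furniture and walls round the work are solid. World frame = base frame: x ahead of the robot, y to its left, z up, the work surface at z = 0. Lengths are in m, angles in rad, forces in N, time in s.
With the tool pointing down it reaches from about 0.35 to 0.9 m from the base axis. Payload 7.2 kg.
Tool frame: the origin (TCP) lies midway between the tips of the shut fingers; the grasp point (between the pads) lies 19 mm behind it; z points along the fingers, y is the direction in which the jaws open and shut (so a half turn about z gives the same grasp; the last joint's range is limited). The gripper opens to 85 mm and grips with 20 to 120 N. Pads are 22 mm wide; open, the fingers measure 114 mm over their backs; the gripper's body (76 mm by 85 mm) begins 54 mm behind the grasp point. The pads swing forward as they close: fully open they stand 13 mm farther back than shut.
Start: joints at [-1.192, 0.411, -0.013, 1.596, 0.006, 1.134, -0.082], TCP at [0.27, 0.564, 0.199] pointing down, gripper open.
Joint ranges: [-2.95, 2.95], [-0.29, 1.99], [-1.47, 1.44], [0.14, 2.54], [-1.03, 4.17], [0.13, 1.85], [-2.86, 2.86]. Speed limits (rad/s): [2.39, 2.39, 3.01, 3.01, 3.14, 3.14, 3.14].

### API

Orientations are given as a 3x3 rotation matrix whose columns are the frame's x, y, z axes.
In Python, from cell import ctrl, cams, job gives the robot as it stands.
- The arm moves only by the tool send_rows, never from a script. Its argument "commands" is one flat list of numbers, 7 for each row, row after row: the turn, a rotation vector about the tool's x, y, z in degrees, then the shift along the tool's x, y, z in m, then the closure, from 0 (fully open) to 1 (shut). A call has 1 to 20 rows; each row shifts and turns the commanded pose from where the row before left it, along the tool's axes as they then stand; what a row does not reach is not made up. A row lasts 1/10 s, in which the tool goes at most 50 mm and 8.59 degrees, less where a joint would pass 70% of its speed; a pose out of reach is approached as far as the arm can. A call is refused whole if a number of a shift passes 0.05 or a number of a turn 8.59, either way. A call with a gripper value outside its range is refused whole. The fingers move at their own pace and stop on an object; "force" is the grip in N (left out, the last holds). Time passes only in rows, so rows that do not move let the fingers close. It gives the time, the measured TCP pose, the force and the opening at its end, in the units of the state.
- ctrl.observe(): the state, without advancing time (a new reading comes with each control period).
- cams.camera(name): name is "scene" or "top"; returns a dict with "image" (400x640x3 uint8, red, green, blue), "mtx" (3x3 intrinsics, pixels), "cam_to_world" (4x4, takes a point from camera to world coordinates). Camera axes: x right, y up, looking along -z (the intrinsics and any distortion apply to the point x, -y, -z); pixel columns grow to the right and rows downward; lengths in m; the calibration is good to about 2 mm. A picture is of the moment at which its call begins. There is no depth.
- job.job_done(): hands the job in, once; it reports no verdict.
The state is a dict: "t": time; "q": joint angles; "joint_velocities": joint speeds; "tau": joint torques, N m; "eef_pos": TCP position; "orientation": TCP orientation; "wrist_force": force on the tool from outside, world axes, zero at the start; "wrist_torque": the same for the moment, N m; "width": finger opening in m.
Only numpy, scipy, OpenCV 4.12 (cv2) and the standard library are available. Lean on these libraries where they do the work, as an engineer would, in place of code of your own. Each camera call takes 0.05 s, during which the arm holds its last target.

### The job

The white curing lamp is parked tipped back against the padded bar of its rest. Tip it up by its head, without lifting it off the mat, and let it down gently until it stands upright and flat on its narrow foot in the middle of the rubber mat; it is top-heavy, so keep the hand at its head until it stands flat, then let go slowly and see that it stays still. Never let it drop or rock freely, and leave the jar, the spool and the phone where they are.

Things in the scene. Friction and masses are not known exactly. Their poses are not given: they have to be found in the camera images.
- lamp: Loose top-heavy curing lamp, about 0.5 kg: dark foot 44 (x) x 120 (y) x 12 mm, silver stem 24 x 40 mm, white box head 100 (x) x 110 (y) mm from 120 to 180 mm above the foot's underside, centred at x = -6 mm. Origin: centre of the foot's underside; z runs up the stem, -x is the lamp's front. Centre of mass about 130 mm up, 5 mm forward. It starts tipped 30 degrees back, towards +x.
- lamp_foot_edge (a point): Middle of the rear lower edge of the lamp's foot (lamp x = +22 mm, z = 0), on which it stands while tipped back; axes as the lamp's. Tipped up about this edge, the lamp passes its balance point at about 12 degrees from upright, then drops forward by itself if not held back; beyond about 7 degrees of forward tilt it goes over.
- lamp_recess (a point): Centre of the mouth of the open hand recess in the top of the lamp's head, level with the head's top, 180 mm above the foot's underside; axes as the lamp's. The recess is 54 mm (x) by 64 mm (y), 30 mm deep, with a flat floor; walls 23 mm thick round it. Fingers in it can push the head either way; spread until they feel both walls, they leave it no play.
- mat_mid (a point): Centre of the top of the black rubber mat (110 x 170 mm, 3 mm thick, fixed; yellow corner marks round the place of the foot). x points from the mat to the rest, the way the lamp leans; z up. If the foot does not slip while the lamp is tipped up, the lamp's origin comes to stand on this point, its axes along these.
- rest_bar (a point): Middle of the axis of the rest's fixed, horizontal, black padded bar: 14 mm in diameter along y, between two grey posts 152 mm apart (centres), about 105 mm above the bench. Axes as the mat's. The rear face of the lamp's head leans on it at the start.
- flux_jar_mid (a point): Bystander: flux jar with green lid, 45 mm wide, 30 mm high; point half-way up.
- solder_spool_mid (a point): Bystander: solder spool with grey wire, standing, 52 mm wide, 28 mm high; point half-way up.
- phone_mid (a point): Bystander: black phone lying flat, 125 x 75 x 10 mm; point at its centre.

How it is judged:
By the outcome, as a careful person would: the job done as asked, in the order asked, and still so for the second after the job is handed in, with the robot touching nothing.
It also fails if it takes over 51 s, if anything falls off the work surface, if the arm or the gripper's body presses on something with over 40 N, if the wrist force passes 120 N, or if a joint passes its speed limit or range.

## Working session

There is one attempt and no reset: what is moved stays moved. The work goes in short steps, Python scripts to look and compute and a tool call to move; the robot and the scene stay as the last step left them, time stands still between calls to the robot, and variables do not carry over. Pictures are saved under pics/ and viewed, and the job is handed in when it is done.

Besides the shell and the picture viewer there is one more tool, called after "Emit:" by a JSON object that holds its "op" and its "data", one argument or row to a line. send_rows: Moves the arm, as the interface text tells. Its arguments: {"type":"object","properties":{"commands":{"type":"array"},"force":{"type":"number"}},"required":["commands"]}

```bash
ls; mkdir -p pics
python3 - <<'E'
from cell import ctrl,cams,job
import cv2,numpy as np,pickle
s=ctrl.observe();print({k:np.round(v,3).tolist() for k,v in s.items()})
d={}
for n in("scene","top"):
    c=cams.camera(n);d[n]=c
    cv2.imwrite(f"pics/{n}0.png",c["image"][:,:,::-1]);print(n,c.keys(),np.round(c["mtx"],1).tolist(),np.round(c["cam_to_world"],3).tolist())
pickle.dump(d,open("d0.pkl","wb"))
E
```

```text
pics
{'t': 0.0, 'q': [-1.192, 0.412, -0.013, 1.597, 0.006, 1.134, -0.082], 'joint_velocities': [-0.001, -0.001, -0.002, 0.0, -0.001, 0.001, 0.0], 'tau': [-0.001, -60.062, 0.682, -29.941, 0.014, 0.011, 0.0], 'eef_pos': [0.27, 0.563, 0.199], 'orientation': [[-0.902, 0.432, -0.001], [0.432, 0.902, -0.002], [-0.0, -0.002, -1.0]], 'wrist_force': [0.365, 0.501, -0.144], 'wrist_torque': [0.052, 0.015, -0.012], 'width': 0.086}
scene dict_keys(['image', 'mtx', 'cam_to_world']) [[398.9, 0.0, 317.1], [0.0, 398.9, 199.7], [0.0, 0.0, 1.0]] [[0.319, 0.783, -0.534, 0.098], [-0.948, 0.269, -0.172, -0.177], [0.008, 0.561, 0.828, 0.838], [0.0, 0.0, 0.0, 1.0]]
top dict_keys(['image', 'mtx', 'cam_to_world']) [[371.4, 0.0, 317.0], [0.0, 371.4, 197.2], [0.0, 0.0, 1.0]] [[0.021, 0.983, -0.185, 0.39], [-1.0, 0.024, 0.01, -0.037], [0.015, 0.185, 0.983, 0.964], [0.0, 0.0, 0.0, 1.0]]
```

View pics/scene0.png

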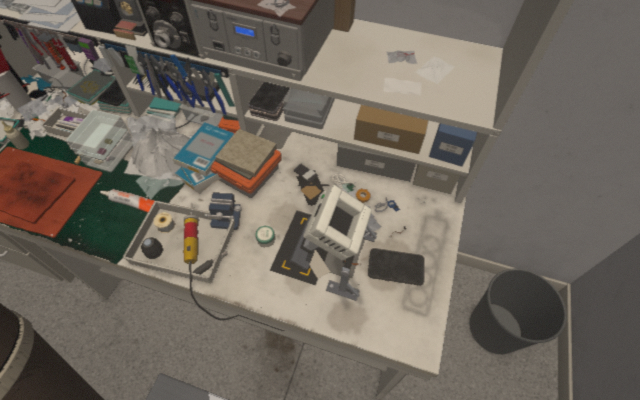

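View pics/top0.png

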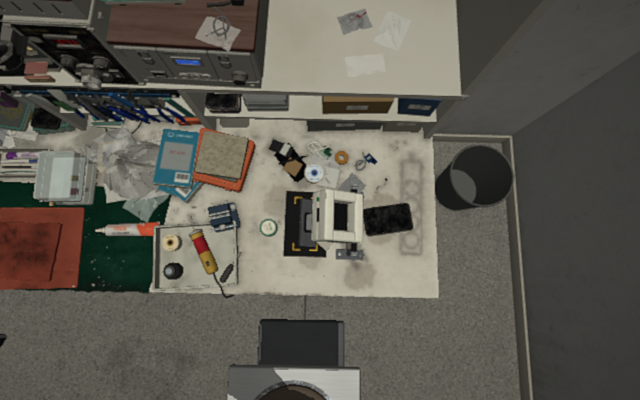

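The lamp leans to image right (about -y in the world). The jar is at (268,227) in the top view, the spool near (314,172) and the phone near (388,220). I'll zoom in next.

Run:
```python
import cv2,pickle
d=pickle.load(open("d0.pkl","rb"))
def z(n,x,y,w,h,k,o):
    i=d[n]["image"][y:y+h,x:x+w,::-1]
    i=cv2.resize(i,None,fx=k,fy=k,interpolation=cv2.INTER_CUBIC)
    for a in range(0,w,10): cv2.putText(i,str(x+a),(a*k,8),0,.3,(0,0,255),1); cv2.line(i,(a*k,10),(a*k,14),(0,0,255),1)
    for a in range(0,h,10): cv2.putText(i,str(y+a),(0,a*k+4),0,.3,(0,0,255),1)
    cv2.imwrite(o,i)
z("top",270,165,130,100,6,"pics/top0z.png")
z("scene",260,170,130,135-35,6,"pics/scene0z.png")
z("scene",260,230,130,80,6,"pics/scene0y.png")
```

```text
(no output)
```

View pics/top0z.png

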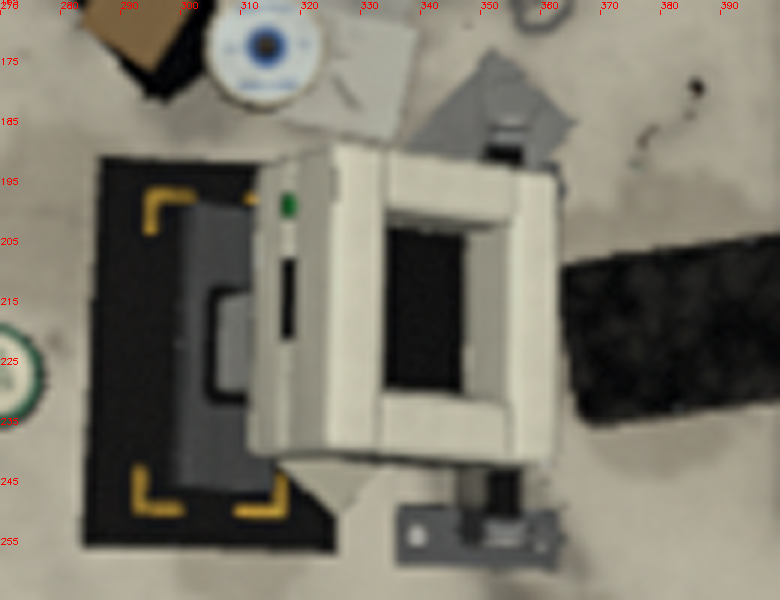

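View pics/scene0z.png

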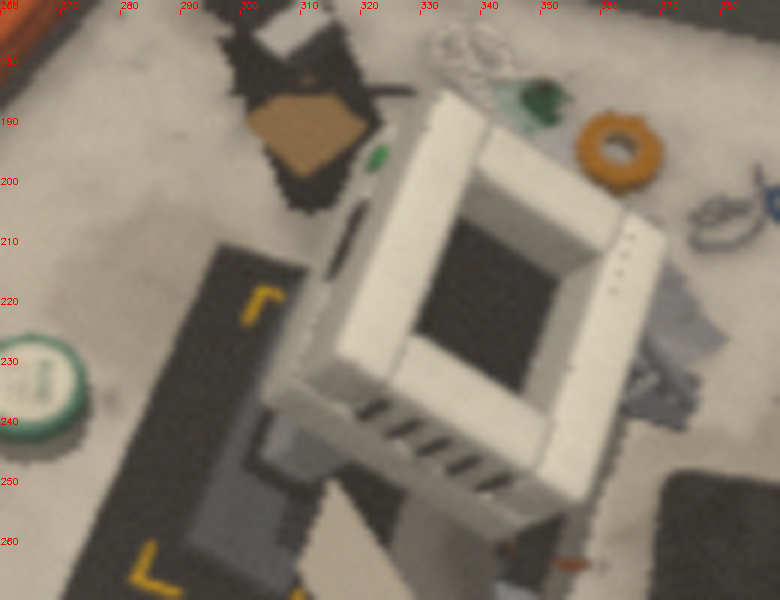

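View pics/scene0y.png

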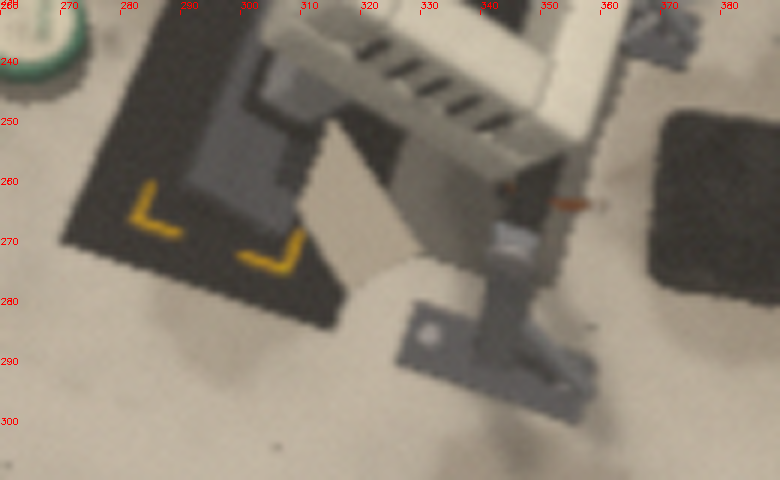

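Corner readings I can match by eye: mat corners in the top view (287,191.5), (284,255.5), (326,256.5), and in the scene view (296.5,210.5), (270,270.5), (314.5,284.5). The head's four top corners are visible in both views, so I'll triangulate them.

```bash
cat > h.py <<'E'
import numpy as np,cv2,pickle
def ray(c,p):
    M=c["mtx"];T=c["cam_to_world"]
    d=np.linalg.inv(M)@[p[0],p[1],1]; d=T[:3,:3]@(d*[1,-1,-1]); return T[:3,3],d/np.linalg.norm(d)
def onz(c,p,z):
    o,d=ray(c,p); return o+d*(z-o[2])/d[2]
def tri(cs,ps):
    A=np.zeros((3,3));b=np.zeros(3);R=[]
    for c,p in zip(cs,ps):
        o,d=ray(c,p);P=np.eye(3)-np.outer(d,d);A+=P;b+=P@o;R.append((o,P))
    x=np.linalg.solve(A,b); return x,[np.linalg.norm(P@(x-o)) for o,P in R]
def proj(c,X):
    T=c["cam_to_world"];x=T[:3,:3].T@(np.asarray(X)-T[:3,3]);x=x*[1,-1,-1];u=c["mtx"]@x;return u[:2]/u[2]
E
python3 - <<'E'
from h import *
np.set_printoptions(precision=4,suppress=True)
d=pickle.load(open("d0.pkl","rb"));t,s=d["top"],d["scene"]
mt=[(287,191.5),(284,255.5),(326,256.5)];ms=[(296.5,210.5),(270,270.5),(314.5,284.5)]
for a,b in zip(mt,ms): print("mat",onz(t,a,.003),onz(s,b,.003))
for c,m in((t,mt),(s,ms)):
    P=[onz(c,p,.003) for p in m];print("mid",(P[0]+P[2])/2,"len",np.linalg.norm(P[0]-P[1]),np.linalg.norm(P[1]-P[2]),"xdir",P[2]-P[1], "ydir",P[0]-P[1])
ht=[(325,189.5),(361.5,194),(360.5,242),(324,242)];hs=[(333,184.5),(370,209),(354.5,253.5),(314.5,229)]
Q=[]
for a,b in zip(ht,hs):
    x,e=tri((t,s),(a,b));Q.append(x);print("head",x,e)
Q=np.array(Q);print(Q.mean(0),[np.linalg.norm(Q[i]-Q[i-1]) for i in range(4)])
for n,c,p,z in(("jar t",t,(268,227),.03),("jar s",s,(265,235),.03),("spool",t,(314,172),.028),("phone",t,(388,219),.01)):print(n,onz(c,p,z))
E
```

```text
mat [0.5842 0.0321 0.003 ] [0.5885 0.0351 0.003 ]
mat [0.4173 0.0337 0.003 ] [0.4186 0.036  0.003 ]
mat [ 0.4171 -0.0737  0.003 ] [ 0.4194 -0.0697  0.003 ]
mid [ 0.5007 -0.0208  0.003 ] len 0.16694033045706608 0.10736850008585233 xdir [-0.0002 -0.1074  0.    ] ydir [ 0.1669 -0.0016  0.    ]
mid [ 0.504  -0.0173  0.003 ] len 0.169891157522579 0.10573161354054891 xdir [ 0.0008 -0.1057  0.    ] ydir [ 0.1699 -0.0009  0.    ]
head [ 0.5501 -0.0623  0.2044] [np.float64(0.0007579365376409341), np.float64(0.0007579365376409179)]
head [ 0.5519 -0.1443  0.1541] [np.float64(0.00044493805978283187), np.float64(0.00044493805978282515)]
head [ 0.4454 -0.1417  0.1532] [np.float64(0.000888768978311691), np.float64(0.0008887689783117877)]
head [ 0.4404 -0.0616  0.2093] [np.float64(0.00033501663626969795), np.float64(0.00033501663626969095)]
[ 0.4969 -0.1025  0.1803] [np.float64(0.1098298627328315), np.float64(0.09619347988873742), np.float64(0.10657494466391679), np.float64(0.09793440958216716)]
jar t [0.4865 0.0746 0.03  ]
jar s [0.4863 0.0737 0.03  ]
spool [ 0.6326 -0.0379  0.028 ]
phone [ 0.5165 -0.2326  0.01  ]
```

Emit:
{"op": "send_rows", "data": {
  "commands": [0,0,0,-0.02,-0.02,-0.03,1,0,0,0,-0.02,-0.02,-0.03,1,0,0,0,-0.02,-0.02,-0.03,1,0,0,0,-0.02,-0.02,-0.03,1,0,0,0,-0.0265,-0.028,-0.001,1,0,0,0,-0.0265,-0.028,-0.001,1,0,0,0,-0.0265,-0.028,-0.001,1,0,0,0,-0.0265,-0.028,-0.001,1,0,0,0,-0.0265,-0.028,-0.001,1,0,0,0,-0.0265,-0.028,-0.001,1,0,0,0,-0.0265,-0.028,-0.001,1,0,0,0,-0.0265,-0.028,-0.001,1,0,0,0,-0.0265,-0.028,-0.001,1,0,0,0,-0.0265,-0.028,-0.001,1,0,0,0,-0.0265,-0.028,-0.001,1,0,0,0,-0.0265,-0.028,-0.001,1,0,0,0,-0.0265,-0.028,-0.001,1,0,0,0,-0.0265,-0.028,-0.001,1,0,0,0,-0.0265,-0.028,-0.001,1,0,0,0,-0.0265,-0.028,-0.001,1],
  "force": 20
}}

```text
t: 2.1
eef_pos: [0.4965, -0.1317, 0.3353]
orientation: [[-0.902, 0.432, -0.0], [0.432, 0.902, 0.0], [0.0, 0.0, -1.0]]
wrist_force: [-0.4, -0.0, 0.4]
width: -0.0001
```

Emit:
{"op": "send_rows", "data": {
  "commands": [0,0,-6.4,0,0,0,1,0,0,-6.4,0,0,0,1,0,0,-6.4,0,0,0,1,0,0,-6.4,0,0,0,1,-5,0,0,0,0,0,1,-5,0,0,0,0,0,1,-5,0,0,0,0,0,1,-5,0,0,0,0,0,1,-5,0,0,0,0,0,1,-5,0,0,0,0,0,1,0,0,0,0,0,0,1]
}}

```text
t: 3.2
eef_pos: [0.4955, -0.1325, 0.3335]
orientation: [[-1.0, 0.006, -0.001], [0.005, 0.865, 0.501], [0.004, 0.501, -0.865]]
wrist_force: [-0.5, -0.4, 0.1]
width: 0.0001
```

Run:
```python
from cell import ctrl,cams
from h import *
s=ctrl.observe();print(np.round(s["q"],3),s["eef_pos"])
d={n:cams.camera(n) for n in("top","scene")}
pickle.dump(d,open("d1.pkl","wb"))
out=[]
for n,x,y in(("top",270,140),("scene",260,160)):
    i=d[n]["image"][y:y+125,x:x+120,::-1];i=cv2.resize(i,None,fx=3.3,fy=3.3,interpolation=cv2.INTER_CUBIC);out.append(i)
    print(n,proj(d[n],s["eef_pos"]))
cv2.imwrite("pics/d1.png",np.hstack(out))
```

```text
[ 0.013  0.332  0.649  1.595 -0.602  1.635  2.304] [ 0.49553061 -0.13250768  0.33352838]
top [368.23368362 205.9329471 ]
scene [367.60964478 174.26834795]
```

View pics/d1.png

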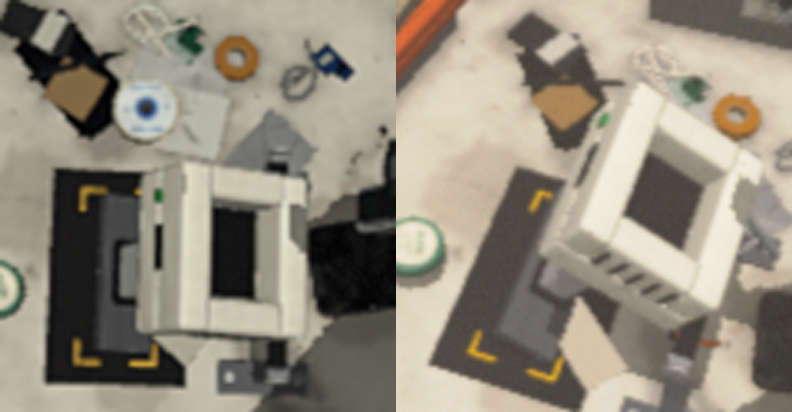

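Run:
```python
from h import *
d=pickle.load(open("d1.pkl","rb"))
out=[]
for n,x,y in(("top",320,160),("scene",325,150)):
    i=d[n]["image"][y:y+90,x:x+90,::-1];i=cv2.resize(i,None,fx=4.4,fy=4.4,interpolation=cv2.INTER_CUBIC);out.append(i)
    for a in range(0,90,10): cv2.putText(i,str(x+a),(int(a*4.4),8),0,.3,(0,0,255),1);cv2.putText(i,str(y+a),(0,int(a*4.4)+4),0,.3,(0,0,255),1)
cv2.imwrite("pics/d1z.png",np.hstack(out))
```

```text
(no output)
```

View pics/d1z.png

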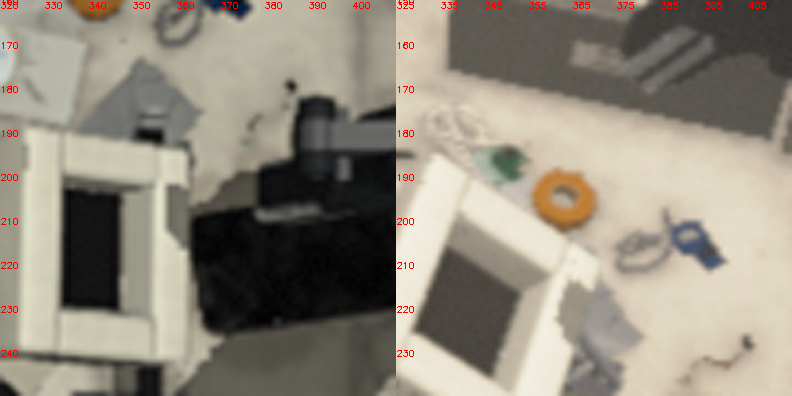

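Run:
```python
from h import *
d=pickle.load(open("d1.pkl","rb"))
s=np.array([0.4955,-0.1325,0.3335]);R=np.array([[-1,.006,-.001],[.005,.865,.501],[.004,.501,-.865]])
out=[]
for n,x,y in(("top",345,175),("scene",350,140)):
    i=d[n]["image"][y:y+50,x:x+50,::-1].astype(float);i=np.clip(255*(i/255)**.45,0,255).astype(np.uint8);i=cv2.resize(i,None,fx=8,fy=8,interpolation=cv2.INTER_CUBIC);out.append(i)
    for k in (0,-.019,-.073):
        for sy in(-.0145,0,.0145):
            p=proj(d[n],s+R@[0,sy,k]);cv2.circle(i,(int((p[0]-x+.5)*8),int((p[1]-y+.5)*8)),3,(0,0,255),-1)
cv2.imwrite("pics/d1y.png",np.hstack(out))
```

```text
(no output)
```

View pics/d1y.png

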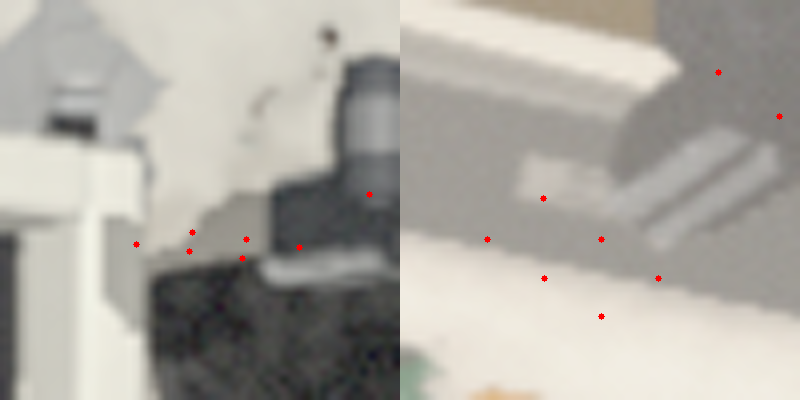

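Run:
```python
from h import *
d=pickle.load(open("d1.pkl","rb"));e=pickle.load(open("d0.pkl","rb"))
out=[]
for n,x,y in(("top",340,150),("scene",340,110)):
    for q in(d,e):
        i=q[n]["image"][y:y+80,x:x+80,::-1].astype(float);i=np.clip(255*(i/255)**.5,0,255).astype(np.uint8);i=cv2.resize(i,None,fx=4.9,fy=3.7*4.9/4.9,interpolation=cv2.INTER_CUBIC);out.append(i)
cv2.imwrite("pics/d1x.png",np.vstack([np.hstack(out[:2]),np.hstack(out[2:])]))
```

```text
(no output)
```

View pics/d1x.png

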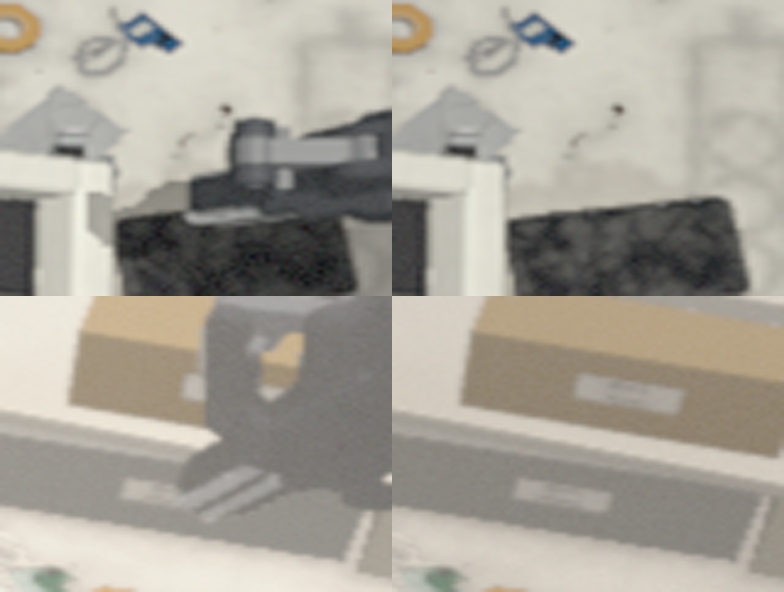

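Run:
```python
from h import *
d=pickle.load(open("d1.pkl","rb"))
cv2.imwrite("pics/top1.png",d["top"]["image"][:,:,::-1])
```

```text
(no output)
```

View pics/top1.png

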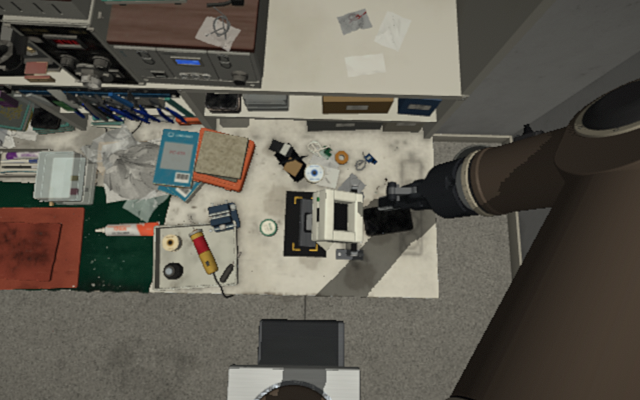

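Run:
```python
from h import *
d=pickle.load(open("d1.pkl","rb"));t,s=d["top"],d["scene"]
p=np.array([0.4955,-0.1325,0.3335]);R=np.array([[-1,.006,-.001],[.005,.865,.501],[.004,.501,-.865]])
for a in((378.5,205),(378,209)):
  for b in((377,163),(380,166),(382,170)):
    x,e=tri((t,s),(a,b));print(a,b,x.round(3),e[0].round(4),(R.T@(x-p)).round(3))
```

```text
(378.5, 205) (377, 163) [ 0.491 -0.144  0.371] 0.0002 [ 0.004  0.009 -0.038]
(378.5, 205) (380, 166) [ 0.493 -0.147  0.362] 0.0021 [ 0.002  0.002 -0.032]
(378.5, 205) (382, 170) [ 0.496 -0.15   0.351] 0.0032 [-0.    -0.007 -0.024]
(378, 209) (377, 163) [ 0.484 -0.143  0.379] 0.0017 [ 0.012  0.014 -0.044]
(378, 209) (380, 166) [ 0.486 -0.146  0.37 ] 0.0036 [ 0.01   0.007 -0.039]
(378, 209) (382, 170) [ 0.488 -0.149  0.359] 0.0047 [ 0.007 -0.002 -0.031]
```

Run:
```python
from h import *
np.set_printoptions(precision=4,suppress=True)
d=pickle.load(open("d0.pkl","rb"));t,s=d["top"],d["scene"]
t["cam_to_world"][:2,3]+=[.0014,.0015];s["cam_to_world"][:2,3]-=[.0014,.0015]
ht=[(325,189.5),(361.5,194),(360.5,242),(324,242)];hs=[(333,184.5),(370,209),(354.5,253.5),(314.5,229)]
Q=[]
for a,b in zip(ht,hs):
    x,e=tri((t,s),(a,b));Q.append(x);print("head",x,e[0])
print(np.mean(Q,0))
# model
E=np.array([.5025,-.019-.022,.003]);th=np.radians(30)
def L(x,y,z):
    dx=x-.022;return E+[y,-(dx*np.cos(th)+z*np.sin(th)),-dx*np.sin(th)+z*np.cos(th)]
for X in((-.056,.055,.18),(.044,.055,.18),(.044,-.055,.18),(-.056,-.055,.18)):
    P=L(*X);print(P,proj(t,P),proj(s,P))
# recess floor dark quad
for X in((-.033,.032,.15),(.021,.032,.15),(.021,-.032,.15),(-.033,-.032,.15)): P=L(*X);print("floor",P,proj(t,P),proj(s,P))
```

```text
head [ 0.5533 -0.0618  0.1974] 0.0015934388837122514
head [ 0.5552 -0.1446  0.1464] 0.00042696222532656353
head [ 0.4476 -0.1421  0.1452] 5.053743137064509e-05
head [ 0.4426 -0.0611  0.202 ] 0.0011293394149260035
[ 0.4997 -0.1024  0.1728]
[ 0.5575 -0.0635  0.1979] [326.5185 187.2351] [333.6294 183.0611]
[ 0.5575 -0.1501  0.1479] [364.1719 192.8552] [372.7047 208.473 ]
[ 0.4475 -0.1501  0.1479] [364.2768 242.0762] [358.6467 254.1502]
[ 0.4475 -0.0635  0.1979] [325.6279 239.532 ] [315.9557 228.3555]
floor [ 0.5345 -0.0684  0.1604] [327.9012 201.1086] [331.8026 203.203 ]
floor [ 0.5345 -0.1151  0.1334] [347.958  203.6645] [352.7886 216.4826]
floor [ 0.4705 -0.1151  0.1334] [347.7872 231.8322] [344.0648 242.3893]
floor [ 0.4705 -0.0684  0.1604] [327.4298 230.1845] [321.9997 229.0031]
```

Emit:
{"op": "send_rows", "data": {
  "commands": [0,0,0,-0.0006,-0.008,0.0175,1,0,0,0,-0.0006,-0.008,0.0175,1,0,0,0,-0.0006,-0.008,0.0175,1,0,0,0,-0.0006,-0.008,0.0175,1,0,0,0,-0.0006,-0.008,0.0175,1,0,0,0,-0.0006,-0.008,0.0175,1,0,0,0,-0.0006,-0.008,0.0175,1,0,0,0,0,0,0,1]
}}

```text
t: 4.1
eef_pos: [0.5, -0.1153, 0.1999]
orientation: [[-1.0, -0.002, -0.004], [-0.003, 0.866, 0.5], [0.003, 0.5, -0.866]]
wrist_force: [0.1, 0.9, 0.3]
width: -0.0003
```

```bash
cat > look.py <<'E'
import sys
from cell import ctrl,cams
from h import *
k=sys.argv[1]
d={n:cams.camera(n) for n in("top","scene")}
s=ctrl.observe();R=s["orientation"];p=s["eef_pos"]
print(s["t"],np.round(p,4),np.round(s["wrist_force"],1),np.round(s["wrist_torque"],2),s["width"])
pickle.dump(d,open(f"{k}.pkl","wb"))
out=[]
for n,x,y in(("top",290,165),("scene",290,165)):
    i=d[n]["image"][y:y+90,x:x+90,::-1].astype(float);i=np.clip(255*(i/255)**.6,0,255).astype(np.uint8);i=cv2.resize(i,None,fx=4.4,fy=4.4,interpolation=cv2.INTER_CUBIC);out.append(i)
    if len(sys.argv)>2:
      for kk in(0,-.019,-.073):
        q=proj(d[n],p+R@[0,0,kk]);cv2.circle(i,(int((q[0]-x+.5)*4.4),int((q[1]-y+.5)*4.4)),2,(0,0,255),-1)
    for a in range(0,90,10): cv2.putText(i,str(x+a),(int(a*4.4),8),0,.3,(0,0,255),1);cv2.putText(i,str(y+a),(0,int(a*4.4)+4),0,.3,(0,0,255),1)
cv2.imwrite(f"pics/{k}.png",np.hstack(out))
E
python3 look.py d2 1
```

```text
4.2 [ 0.501  -0.1167  0.2021] [-0.4 -0.2 -0.6] [-0.52  0.02  0.02] -0.00020053169002442816
```

View pics/d2.png

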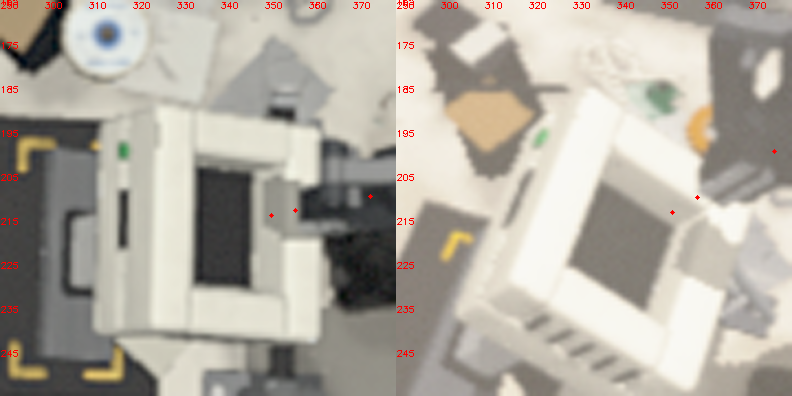

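Emit:
{"op": "send_rows", "data": {
  "commands": [0,0,0,0,-0.0025,0.005,1,0,0,0,0,0,0.005,1,0,0,0,0,0,0.005,1,0,0,0,0,0,0.005,1,0,0,0,0,0,0.005,1,0,0,0,0,0,0.005,1,0,0,0,0,0,0.005,1,0,0,0,0,0,0.005,1,0,0,0,0,0,0.005,1,0,0,0,0,0,0,1]
}}

```text
t: 5.2
eef_pos: [0.5004, -0.0966, 0.1605]
orientation: [[-1.0, 0.0, -0.001], [-0.0, 0.866, 0.5], [0.001, 0.5, -0.866]]
wrist_force: [-0.1, 0.0, 0.4]
width: -0.0002
```

```bash
python3 look.py d3 1
```

```text
5.3 [ 0.5006 -0.0972  0.161 ] [-0.1  0.2  0.8] [-0.55  0.04 -0.01] -2.3853449269753216e-05
```

View pics/d3.png

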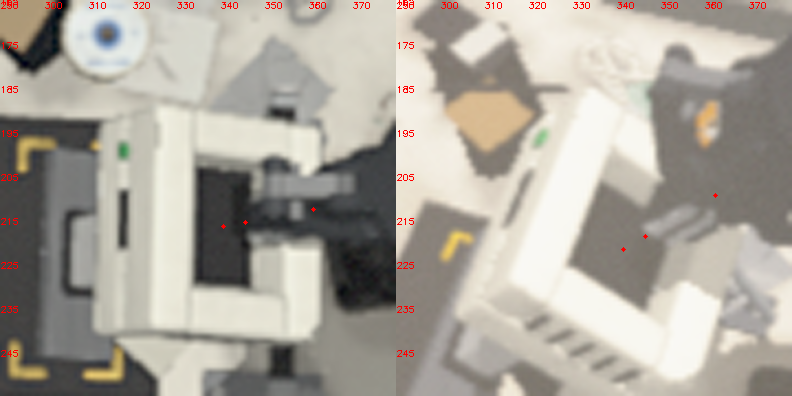

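Emit:
{"op": "send_rows", "data": {
  "commands": [0,0,0,0,0,0.003,1,0,0,0,0,0,0.003,1,0,0,0,0,0,0.003,1,0,0,0,0,0,0.002,1,0,0,0,0,0,0.002,1,0,0,0,0,0,0,1]
}}

```text
t: 5.9
eef_pos: [0.5005, -0.0904, 0.1496]
orientation: [[-1.0, -0.0, -0.0], [-0.0, 0.866, 0.5], [0.0, 0.5, -0.866]]
wrist_force: [0.1, -0.2, 0.6]
width: -0.0002
```

Emit:
{"op": "send_rows", "data": {
  "commands": [0,0,0,0,0,0.0015,1,0,0,0,0,0,0.0015,1,0,0,0,0,0,0,1]
}}

```text
t: 6.2
eef_pos: [0.5006, -0.0891, 0.1471]
orientation: [[-1.0, 0.0, -0.0], [-0.0, 0.866, 0.5], [0.0, 0.5, -0.866]]
wrist_force: [0.2, 0.9, -0.1]
width: 0.0002
```

Emit:
{"op": "send_rows", "data": {
  "commands": [0,0,0,0,0,0.0015,1,0,0,0,0,0,0,1]
}}

```text
t: 6.4
eef_pos: [0.5006, -0.0883, 0.1458]
orientation: [[-1.0, -0.0, -0.0], [-0.0, 0.866, 0.5], [0.0, 0.5, -0.866]]
wrist_force: [-0.8, -0.1, -0.4]
width: 0.0003
```

Emit:
{"op": "send_rows", "data": {
  "commands": [0,0,0,0,0,0.0015,1,0,0,0,0,0,0,1]
}}

```text
t: 6.6
eef_pos: [0.5006, -0.0876, 0.1445]
orientation: [[-1.0, 0.0, -0.0], [-0.0, 0.866, 0.5], [0.0, 0.5, -0.866]]
wrist_force: [-1.2, -0.2, 0.2]
width: -0.0003
```

Emit:
{"op": "send_rows", "data": {
  "commands": [0,0,0,0,0,0.0015,1,0,0,0,0,0,0,1]
}}

```text
t: 6.8
eef_pos: [0.5006, -0.0868, 0.1432]
orientation: [[-1.0, -0.0, -0.0], [-0.0, 0.866, 0.5], [0.0, 0.5, -0.866]]
wrist_force: [-0.4, -0.7, -0.2]
width: -0.0
```

Emit:
{"op": "send_rows", "data": {
  "commands": [0,0,0,0,0,0.0015,1,0,0,0,0,0,0,1]
}}

```text
t: 7.0
eef_pos: [0.5006, -0.086, 0.1419]
orientation: [[-1.0, -0.0, -0.0], [-0.0, 0.866, 0.5], [0.0, 0.5, -0.866]]
wrist_force: [-0.2, 0.9, 0.8]
width: -0.0
```

```bash
python3 look.py d4 1
```

```text
7.1 [ 0.5006 -0.0862  0.142 ] [-0.2  0.2  0.5] [-0.56 -0.01 -0.01] -0.0003037344251696545
```

View pics/d4.png

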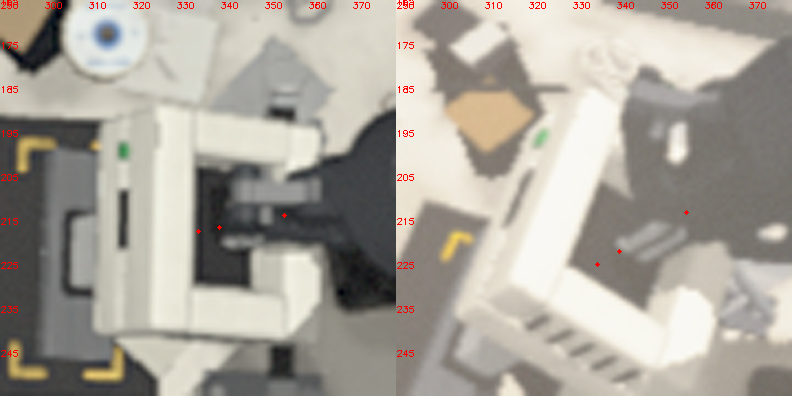

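Emit:
{"op": "send_rows", "data": {
  "commands": [0,0,0,0,0,0.0015,1,0,0,0,0,0,0.0015,1,0,0,0,0,0,0,1]
}}

```text
t: 7.4
eef_pos: [0.5006, -0.0845, 0.1392]
orientation: [[-1.0, -0.0, -0.0], [-0.0, 0.866, 0.5], [0.0, 0.5, -0.866]]
wrist_force: [1.0, -0.1, 0.7]
width: 0.0002
```

Emit:
{"op": "send_rows", "data": {
  "commands": [0,0,0,0,0,0.0015,1,0,0,0,0,0,0.0015,1,0,0,0,0,0,0,1]
}}

```text
t: 7.7
eef_pos: [0.5006, -0.083, 0.1366]
orientation: [[-1.0, -0.0, -0.0], [-0.0, 0.866, 0.5], [0.0, 0.5, -0.866]]
wrist_force: [0.5, 1.1, -0.1]
width: -0.0001
```

Emit:
{"op": "send_rows", "data": {
  "commands": [0,0,0,0,0,0.0015,1,0,0,0,0,0,0.0015,1,0,0,0,0,0,0,1]
}}

```text
t: 8.0
eef_pos: [0.5005, -0.0815, 0.134]
orientation: [[-1.0, -0.0, -0.0], [-0.0, 0.866, 0.5], [0.0, 0.5, -0.866]]
wrist_force: [0.4, 1.4, -0.5]
width: 0.0002
```

Emit:
{"op": "send_rows", "data": {
  "commands": [0,0,0,0,0,0.0015,1,0,0,0,0,0,0.001,1,0,0,0,0,0,0,1]
}}

```text
t: 8.3
eef_pos: [0.5006, -0.0803, 0.1319]
orientation: [[-1.0, 0.0, -0.0], [-0.0, 0.866, 0.5], [0.0, 0.5, -0.866]]
wrist_force: [-0.9, -0.1, -0.1]
width: -0.0
```

Emit:
{"op": "send_rows", "data": {
  "commands": [0,0,0,0,0,0.0015,1,0,0,0,0,0,0.001,1,0,0,0,0,0,0,1]
}}

```text
t: 8.6
eef_pos: [0.5006, -0.079, 0.1298]
orientation: [[-1.0, -0.0, -0.0], [-0.0, 0.866, 0.5], [0.0, 0.5, -0.866]]
wrist_force: [-0.7, 0.7, -0.4]
width: 0.0002
```

```bash
python3 look.py d5 1
```

```text
8.7 [ 0.5006 -0.0792  0.1299] [ 1.   0.2 -0.8] [-0.52 -0.02 -0.  ] 5.801345925411221e-05
```

View pics/d5.png

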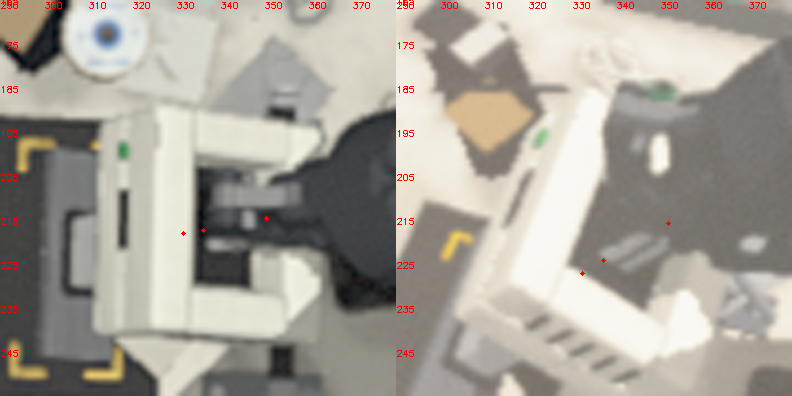

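Emit:
{"op": "send_rows", "data": {
  "commands": [0,0,0,0,0,0,0.9,0,0,0,0,0,0,0.8,0,0,0,0,0,0,0.77,0,0,0,0,0,0,0.77]
}}

```text
t: 9.1
eef_pos: [0.5007, -0.0792, 0.1299]
orientation: [[-1.0, -0.0, 0.0], [-0.0, 0.866, 0.5], [-0.0, 0.5, -0.866]]
wrist_force: [0.4, -0.2, -0.4]
width: 0.0195
```

Emit:
{"op": "send_rows", "data": {
  "commands": [0,0,0,0,0,0,0.75,0,0,0,0,0,0,0.75]
}}

```text
t: 9.3
eef_pos: [0.5007, -0.0792, 0.1299]
orientation: [[-1.0, 0.0, 0.0], [0.0, 0.866, 0.5], [-0.0, 0.5, -0.866]]
wrist_force: [-0.4, -0.8, -0.6]
width: 0.0214
```

Emit:
{"op": "send_rows", "data": {
  "commands": [0,0,0,0,0,0,0.73,0,0,0,0,0,0,0.73]
}}

```text
t: 9.5
eef_pos: [0.5007, -0.0792, 0.1299]
orientation: [[-1.0, -0.0, -0.0], [-0.0, 0.866, 0.5], [-0.0, 0.5, -0.866]]
wrist_force: [0.4, -0.1, 0.5]
width: 0.0233
```

Emit:
{"op": "send_rows", "data": {
  "commands": [0,0,0,0,0,0,0.71,0,0,0,0,0,0,0.71]
}}

```text
t: 9.7
eef_pos: [0.5006, -0.0795, 0.1298]
orientation: [[-1.0, 0.0, 0.0], [0.0, 0.866, 0.5], [-0.0, 0.5, -0.866]]
wrist_force: [1.0, -1.4, -1.1]
width: 0.0246
```

Emit:
{"op": "send_rows", "data": {
  "commands": [0,0,0,0,0,0,0.69,0,0,0,0,0,0,0.69]
}}

```text
t: 9.9
eef_pos: [0.5006, -0.0793, 0.1298]
orientation: [[-1.0, 0.0, -0.0], [0.0, 0.866, 0.5], [0.0, 0.5, -0.866]]
wrist_force: [-1.1, -0.9, -1.6]
width: 0.0262
```

Emit:
{"op": "send_rows", "data": {
  "commands": [0,0,0,0,0,0,0.67,0,0,0,0,0,0,0.67]
}}

```text
t: 10.1
eef_pos: [0.5006, -0.0793, 0.1297]
orientation: [[-1.0, 0.0, -0.0], [-0.0, 0.866, 0.5], [0.0, 0.5, -0.866]]
wrist_force: [-0.1, -1.4, -3.2]
width: 0.0273
```

Emit:
{"op": "send_rows", "data": {
  "commands": [0,0,0,0,0,0,0.65,0,0,0,0,0,0,0.65]
}}

```text
t: 10.3
eef_pos: [0.5006, -0.0792, 0.1297]
orientation: [[-1.0, 0.0, -0.0], [-0.0, 0.866, 0.5], [0.0, 0.5, -0.866]]
wrist_force: [-0.5, -1.1, -2.9]
width: 0.0272
```

Emit:
{"op": "send_rows", "data": {
  "commands": [0,0,0,0,0,0,0.62,0,0,0,0,0,0,0.62]
}}

```text
t: 10.5
eef_pos: [0.5006, -0.0792, 0.1298]
orientation: [[-1.0, 0.0, -0.0], [-0.0, 0.866, 0.5], [0.0, 0.5, -0.866]]
wrist_force: [0.2, -1.1, -4.5]
width: 0.0271
```

```bash
python3 look.py d6
```

```text
10.6 [ 0.5006 -0.0792  0.1298] [ 0.9 -0.8 -3.8] [-1.28 -0.03 -0.01] 0.02739190535763656
```

View pics/d6.png

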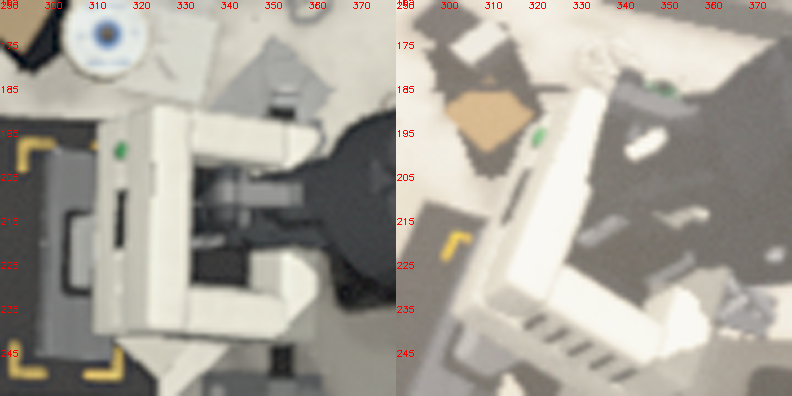

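Run:
```python
from h import *
d=pickle.load(open("d6.pkl","rb"));t,s=d["top"],d["scene"]
d0=pickle.load(open("d0.pkl","rb"))
# profile of foot left edge rows 215..
for q in(d0,d): print(q["top"]["image"][207:213,294:306].mean(2).mean(0).round(0))
for u in(298.5,299.5,300.5): print(u,onz(t,(u,222),.025),onz(t,(u,222),.035))
# yellow marks outer corners -> centre: expected x +-? 
for n,c in(("t",t),("s",s)):
    hsv=cv2.cvtColor(c["image"],cv2.COLOR_RGB2HSV);m=cv2.inRange(hsv,(15,110,110),(30,255,255))
    k,l,st,ce=cv2.connectedComponentsWithStats(m)
    for i in range(1,k):
        x,y,w,h,a=st[i]
        if 280<x<330 and 185<y<290 and a>5: print(n,st[i])
for u,v in((293,196),(291,250.5),(317.5,251)): print(onz(t,(u,v),.003))
```

```text
[23. 23. 23. 23. 23. 26. 40. 56. 65. 67. 65. 62.]
[28. 28. 29. 27. 27. 33. 49. 69. 78. 77. 75. 72.]
298.5 [ 0.50152407 -0.00155135  0.025     ] [ 0.50033807 -0.00193078  0.035     ]
299.5 [ 0.50158277 -0.00408868  0.025     ] [ 0.50039615 -0.00444109  0.035     ]
300.5 [ 0.50164148 -0.00662621  0.025     ] [ 0.50045423 -0.0069516   0.035     ]
t [294 196   8   8  26]
t [292 243   8   8  27]
t [309 244   9   7  27]
s [302 186  19  13 161]
s [300 217   7   8  25]
s [281 260  10  10  42]
s [299 268  12   8  43]
[0.57254809 0.01585224 0.003     ]
[0.430355   0.01623671 0.003     ]
[ 0.43057949 -0.05166972  0.003     ]
```

Emit:
{"op": "send_rows", "data": {
  "commands": [1,0,0,0,0.00225,0.0005,0.62,1,0,0,0,0.00225,0.0005,0.62,1,0,0,0,0.00225,0.0005,0.62,1,0,0,0,0.00225,0.0005,0.62,0,0,0,0,0,0,0.62]
}}

```text
t: 11.1
eef_pos: [0.5007, -0.0689, 0.1328]
orientation: [[-1.0, -0.002, -0.001], [-0.002, 0.899, 0.438], [-0.0, 0.438, -0.899]]
wrist_force: [-0.3, 0.6, -5.2]
width: 0.0272
```

```bash
python3 -c "
from cell import ctrl;import numpy as np
for i in range(1):
  s=ctrl.observe();print(np.round(s['eef_pos'],4),np.round(s['wrist_force'],1),np.round(s['wrist_torque'],2),s['width'],np.round(s['q'],2))"
```

```text
[ 0.5007 -0.0689  0.1328] [-0.3  0.6 -5.2] [-1.03 -0.    0.04] 0.027180100795781575 [-0.09  0.45  0.58  1.91 -0.7   1.19  2.43]
```

Emit:
{"op": "send_rows", "data": {
  "commands": [0,0,0,0,0,0.0005,0.62,0,0,0,0,0,0,0.62]
}}

```text
t: 11.3
eef_pos: [0.5006, -0.07, 0.1321]
orientation: [[-1.0, -0.0, -0.0], [-0.0, 0.899, 0.439], [-0.0, 0.439, -0.899]]
wrist_force: [-0.6, 1.0, -3.7]
width: 0.0273
```

Emit:
{"op": "send_rows", "data": {
  "commands": [0.5,0,0,0,0.0011,0.0003,0.62,1,0,0,0,0.00225,0.0005,0.62,1,0,0,0,0.00225,0.0005,0.62,1,0,0,0,0.00225,0.0005,0.62,1,0,0,0,0.00225,0.0005,0.62,0.5,0,0,0,0.0011,0.0003,0.62,0,0,0,0,0,0,0.62,0,0,0,0,0,0,0.62]
}}

```text
t: 12.1
eef_pos: [0.5007, -0.0587, 0.1342]
orientation: [[-1.0, -0.0, 0.0], [-0.0, 0.934, 0.359], [-0.0, 0.359, -0.934]]
wrist_force: [0.2, 1.0, -3.1]
width: 0.0269
```

```bash
python3 look.py d7
```

```text
12.2 [ 0.5007 -0.0588  0.1342] [ 0.6  0.6 -3.1] [-0.21 -0.05  0.05] 0.02710434935415004
```

View pics/d7.png

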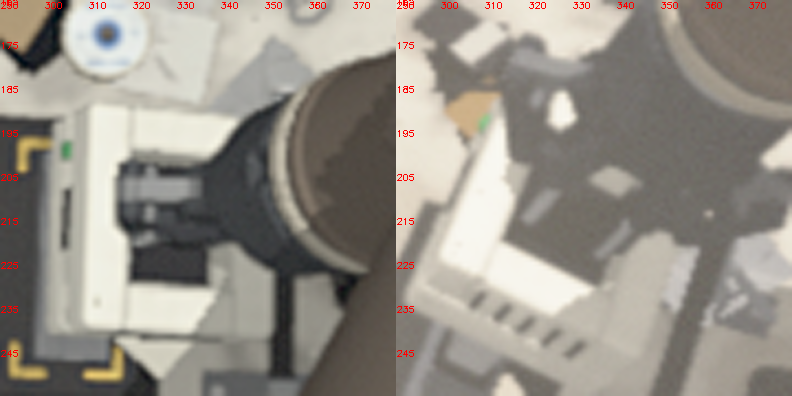

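Emit:
{"op": "send_rows", "data": {
  "commands": [0.5,0,0,0,0.0011,0.0003,0.62,1,0,0,0,0.00225,0.0005,0.62,1,0,0,0,0.00225,0.0005,0.62,1,0,0,0,0.00225,0.0005,0.62,1,0,0,0,0.00225,0.0005,0.62,1,0,0,0,0.00225,0.0005,0.62,0.5,0,0,0,0.0011,0.0003,0.62,0,0,0,0,0,0,0.62,0,0,0,0,0,0,0.62]
}}

```text
t: 13.1
eef_pos: [0.5007, -0.045, 0.1355]
orientation: [[-1.0, -0.0, 0.0], [-0.0, 0.966, 0.259], [-0.0, 0.259, -0.966]]
wrist_force: [-0.0, 1.2, -2.0]
width: 0.0273
```

```bash
cat > st.py <<'E'
from cell import ctrl;import numpy as np
s=ctrl.observe();print(np.round(s['eef_pos'],4),np.round(s['wrist_force'],1),np.round(s['wrist_torque'],2),round(s['width'],4),np.round(s['q'],2))
E
python3 st.py
```

```text
[ 0.5007 -0.045   0.1355] [-0.   1.2 -2. ] [-0.05 -0.06 -0.01] 0.0273 [-0.31  0.36  0.63  1.97 -0.54  1.03  2.19]
```

Emit:
{"op": "send_rows", "data": {
  "commands": [0.5,0,0,0,0.00113,0.00025,0.62,0.5,0,0,0,0.00113,0.00025,0.62,0.5,0,0,0,0.00113,0.00025,0.62,0.5,0,0,0,0.00113,0.00025,0.62,0.5,0,0,0,0.00113,0.00025,0.62,0.5,0,0,0,0.00113,0.00025,0.62,0.5,0,0,0,0.00113,0.00025,0.62,0.5,0,0,0,0.00113,0.00025,0.62,0.5,0,0,0,0.00113,0.00025,0.62,0.5,0,0,0,0.00113,0.00025,0.62,0,0,0,0,0,0,0.62,0,0,0,0,0,0,0.62]
}}

```text
t: 14.3
eef_pos: [0.5007, -0.0335, 0.1355]
orientation: [[-1.0, -0.0, -0.0], [-0.0, 0.985, 0.174], [-0.0, 0.174, -0.985]]
wrist_force: [0.4, 0.0, -1.4]
width: 0.0273
```

```bash
python3 st.py
```

```text
[ 0.5007 -0.0335  0.1355] [ 0.4  0.  -1.4] [-0.05 -0.1  -0.1 ] 0.0273 [-0.42  0.34  0.65  1.98 -0.45  0.98  2.05]
```

Emit:
{"op": "send_rows", "data": {
  "commands": [0.5,0,0,0,0.00113,0.00025,0.62,0.5,0,0,0,0.00113,0.00025,0.62,0.5,0,0,0,0.00113,0.00025,0.62,0.5,0,0,0,0.00113,0.00025,0.62,0.5,0,0,0,0.00113,0.00025,0.62,0.5,0,0,0,0.00113,0.00025,0.62,0.5,0,0,0,0.00113,0.00025,0.62,0.5,0,0,0,0.00113,0.00025,0.62,0.5,0,0,0,0.00113,0.00025,0.62,0.5,0,0,0,0.00113,0.00025,0.62,0.5,0,0,0,0.00113,0.00025,0.62,0.5,0,0,0,0.00113,0.00025,0.62,0,0,0,0,0,0,0.62,0,0,0,0,0,0,0.62]
}}

```text
t: 15.7
eef_pos: [0.5006, -0.0197, 0.1342]
orientation: [[-1.0, -0.0, -0.0], [-0.0, 0.998, 0.07], [0.0, 0.07, -0.998]]
wrist_force: [-0.4, -0.4, -2.8]
width: 0.0275
```

```bash
python3 st.py;python3 look.py d8
```

```text
[ 0.5006 -0.0197  0.1342] [-0.4 -0.4 -2.8] [-0.03 -0.13 -0.03] 0.0275 [-0.56  0.32  0.68  2.   -0.34  0.93  1.88]
15.8 [ 0.5006 -0.0197  0.1343] [-0.6  0.6 -2.4] [ 0.01 -0.1  -0.01] 0.02730840443068259
```

View pics/d8.png

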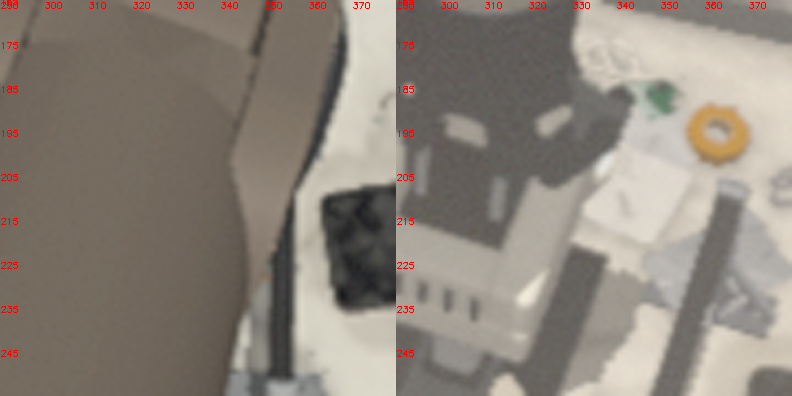

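Emit:
{"op": "send_rows", "data": {
  "commands": [0.4,0,0,0,0.0009,0.0003,0.62,0.4,0,0,0,0.0009,0.0003,0.62,0.4,0,0,0,0.0009,0.0003,0.62,0.4,0,0,0,0.0009,0.0003,0.62,0.4,0,0,0,0.0009,0.0003,0.62,0,0,0,0,0,0,0.62,0,0,0,0,0,0,0.62]
}}

```text
t: 16.5
eef_pos: [0.501, -0.0151, 0.1333]
orientation: [[-1.0, -0.0, 0.001], [-0.0, 0.999, 0.035], [-0.001, 0.035, -0.999]]
wrist_force: [0.0, 1.2, 4.6]
width: 0.0275
```

```bash
python3 st.py
```

```text
[ 0.501  -0.0151  0.1333] [0.  1.2 4.6] [ 0.07 -0.03 -0.11] 0.0275 [-0.6   0.32  0.7   2.   -0.3   0.91  1.83]
```

Emit:
{"op": "send_rows", "data": {
  "commands": [0.4,0,0,0,0.0009,0.0001,0.62,0.3,0,0,0,0.0007,0.0001,0.62,0,0,0,0,0,0,0.62,0,0,0,0,0,0,0.62]
}}

```text
t: 16.9
eef_pos: [0.5009, -0.0135, 0.133]
orientation: [[-1.0, -0.0, 0.001], [-0.0, 1.0, 0.023], [-0.001, 0.023, -1.0]]
wrist_force: [1.5, 1.0, 4.8]
width: 0.0272
```

```bash
python3 st.py
```

```text
[ 0.5009 -0.0135  0.133 ] [1.5 1.  4.8] [ 0.08 -0.13 -0.08] 0.0272 [-0.62  0.32  0.7   2.   -0.29  0.91  1.81]
```

Emit:
{"op": "send_rows", "data": {
  "commands": [0.4,0,0,0,0.0009,0.0002,0.62,0.3,0,0,0,0.0007,0.0001,0.62,0,0,0,0,0,0,0.62,0,0,0,0,0,0,0.62]
}}

```text
t: 17.3
eef_pos: [0.501, -0.0119, 0.1327]
orientation: [[-1.0, -0.0, 0.001], [-0.0, 1.0, 0.01], [-0.001, 0.01, -1.0]]
wrist_force: [1.0, 1.3, 4.4]
width: 0.0267
```

```bash
python3 look.py d9
```

```text
17.4 [ 0.5009 -0.0119  0.1327] [2.  0.9 4.7] [ 0.13 -0.42 -0.08] 0.027180844487439838
```

Run:
```python
from h import *
d=pickle.load(open("d9.pkl","rb"))
i=d["scene"]["image"][190:300,235:365,::-1];cv2.imwrite("pics/d9s.png",cv2.resize(i,None,fx=5,fy=5,interpolation=cv2.INTER_CUBIC))
```

```text
(no output)
```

View pics/d9s.png

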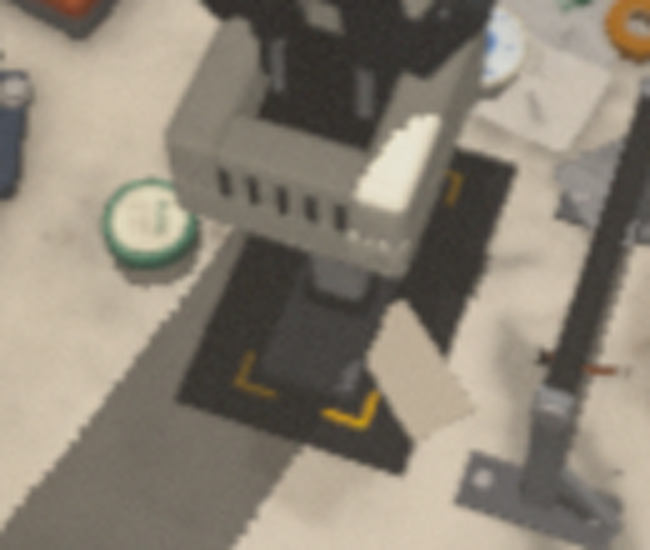

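Emit:
{"op": "send_rows", "data": {
  "commands": [0.3,0,0,0,0.0007,0.0001,0.62,0.3,0,0,0,0.0007,0.0001,0.62,0,0,0,0,0,0,0.62,0,0,0,0,0,0,0.62]
}}

```text
t: 17.8
eef_pos: [0.501, -0.0108, 0.1327]
orientation: [[-1.0, 0.0, 0.001], [0.0, 1.0, -0.0], [-0.001, -0.0, -1.0]]
wrist_force: [1.7, -1.2, 6.8]
width: 0.0274
```

```bash
python3 st.py
```

```text
[ 0.501  -0.0108  0.1327] [ 1.7 -1.2  6.8] [ 0.01 -0.3  -0.04] 0.0274 [-0.65  0.32  0.71  2.   -0.26  0.91  1.77]
```

Emit:
{"op": "send_rows", "data": {
  "commands": [0,0,0,0,0,0,0.665,0,0,0,0,0,0,0.67,0,0,0,0,0,0,0.675,0,0,0,0,0,0,0.68,0,0,0,0,0,0,0.68]
}}

```text
t: 18.3
eef_pos: [0.501, -0.0108, 0.1327]
orientation: [[-1.0, 0.0, 0.001], [0.0, 1.0, -0.0], [-0.001, -0.0, -1.0]]
wrist_force: [1.6, -0.8, 6.4]
width: 0.0273
```

```bash
python3 st.py
```

```text
[ 0.501  -0.0108  0.1327] [ 1.6 -0.8  6.4] [ 0.08 -0.32 -0.04] 0.0273 [-0.65  0.32  0.71  2.   -0.26  0.91  1.77]
```

Emit:
{"op": "send_rows", "data": {
  "commands": [0,0,0,0,0,0,0.685,0,0,0,0,0,0,0.69,0,0,0,0,0,0,0.69]
}}

```text
t: 18.6
eef_pos: [0.4996, -0.0107, 0.1318]
orientation: [[-1.0, 0.0, -0.002], [0.0, 1.0, -0.0], [0.002, -0.0, -1.0]]
wrist_force: [0.3, -1.3, 0.3]
width: 0.0264
```

Emit:
{"op": "send_rows", "data": {
  "commands": [0,0,0,0,0,0,0.695,0,0,0,0,0,0,0.7,0,0,0,0,0,0,0.7]
}}

```text
t: 18.9
eef_pos: [0.5002, -0.0106, 0.1321]
orientation: [[-1.0, -0.0, -0.001], [-0.0, 1.0, -0.0], [0.001, -0.0, -1.0]]
wrist_force: [-0.9, 0.8, -0.2]
width: 0.0256
```

```bash
python3 look.py d10;python3 - <<'E'
from h import *
d=pickle.load(open("d10.pkl","rb"))
i=d["scene"]["image"][190:300,235:365,::-1];cv2.imwrite("pics/d10s.png",cv2.resize(i,None,fx=5,fy=5,interpolation=cv2.INTER_CUBIC))
a=pickle.load(open("d9.pkl","rb"))["scene"]["image"];b=d["scene"]["image"]
f=lambda q:np.float32(cv2.cvtColor(q[220:285,270:325],cv2.COLOR_RGB2GRAY))
print(cv2.phaseCorrelate(f(a),f(b)))
E
```

```text
19.0 [ 0.5004 -0.0105  0.1323] [ 0.1 -0.3  0.1] [-0.09  0.07 -0.01] 0.025686347447339507
((-0.22242907880136897, -0.1637056412586375), 0.9036732753117879)
```

View pics/d10s.png

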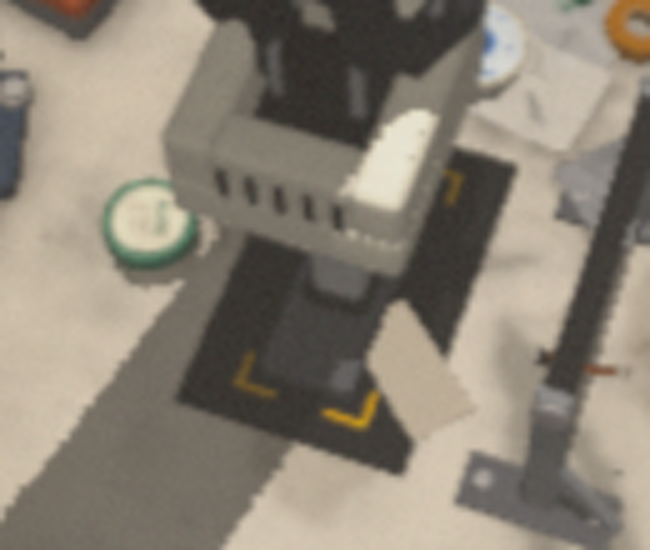

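Emit:
{"op": "send_rows", "data": {
  "commands": [0,0,0,0,0,-0.001,0.72,0,0,0,0,0,-0.001,0.74,0,0,0,0,0,-0.001,0.76,0,0,0,0,0,-0.001,0.8,0,0,0,0,0,0,0.84,0,0,0,0,0,0,0.88,0,0,0,0,0,0,0.88]
}}

```text
t: 19.7
eef_pos: [0.5006, -0.0105, 0.1364]
orientation: [[-1.0, -0.0, -0.0], [-0.0, 1.0, 0.0], [0.0, 0.0, -1.0]]
wrist_force: [0.2, -0.0, 0.2]
width: 0.0104
```

```bash
python3 look.py d11;python3 - <<'E'
from h import *
d=pickle.load(open("d11.pkl","rb"))
a=pickle.load(open("d10.pkl","rb"))["scene"]["image"];b=d["scene"]["image"]
f=lambda q:np.float32(cv2.cvtColor(q[220:285,270:325],cv2.COLOR_RGB2GRAY))
print(cv2.phaseCorrelate(f(a),f(b)))
E
```

```text
19.8 [ 0.5006 -0.0105  0.1364] [-0.   0.2 -0.4] [-0.03 -0.03  0.03] 0.010386709654891427
((0.09908235587328917, 0.027083299139349037), 0.9991808326156051)
```

View pics/d11.png

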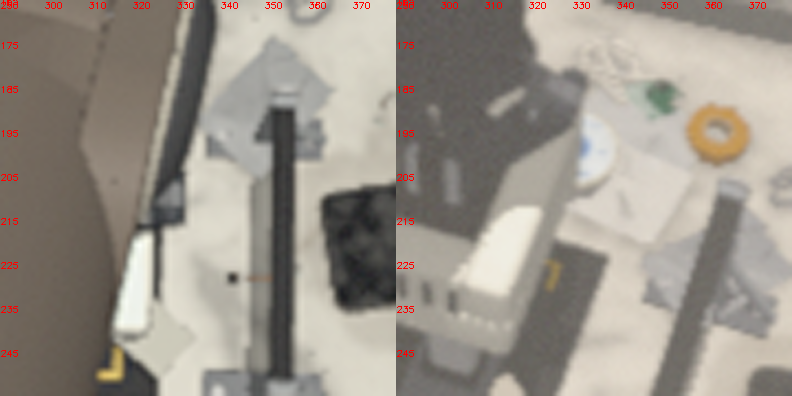

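Emit:
{"op": "send_rows", "data": {
  "commands": [0,0,0,0,0,-0.003,0.88,0,0,0,0,0,-0.005,0.88,0,0,0,0,0,-0.007,0.88,0,0,0,0,0,-0.008,0.88,0,0,0,0,0,-0.008,0.88,0,0,0,0,0,-0.008,0.88,0,0,0,0,0,-0.008,0.88,0,0,0,0,0,-0.01,0.88,0,0,0,0,0,-0.015,0.88,0,0,0,0,0,-0.02,0.88,0,0,0,0,0,-0.025,0.88,0,0,0,0,0,-0.03,0.88,0,0,0,0,0,-0.03,0.88]
}}

```text
t: 21.1
eef_pos: [0.5003, -0.0108, 0.3151]
orientation: [[-1.0, 0.0, -0.0], [0.0, 1.0, -0.0], [0.0, -0.0, -1.0]]
wrist_force: [1.2, 0.5, -0.6]
width: 0.0103
```

Emit:
{"op": "send_rows", "data": {
  "commands": [0,0,0,0.01,0.03,-0.01,0.88,0,0,0,0.01,0.03,0,0.88,0,0,0,0.01,0.03,0,0.88,0,0,0,0.01,0.03,0,0.88,0,0,0,0.01,0.03,0,0.88,0,0,0,0.01,0.03,0,0.88,0,0,0,0.01,0.03,0,0.88,0,0,0,0.01,0.03,0,0.88,0,0,0,0.01,0.03,0,0.88,0,0,0,0,0.03,0,0.88,0,0,0,0,0,0,0.88]
}}

```text
t: 22.2
eef_pos: [0.4092, 0.2937, 0.3234]
orientation: [[-1.0, -0.006, -0.0], [-0.006, 1.0, 0.0], [0.0, 0.0, -1.0]]
wrist_force: [0.6, 0.6, 1.1]
width: 0.0099
```

```bash
python3 look.py d12;python3 - <<'E'
from h import *
d=pickle.load(open("d12.pkl","rb"))
a=pickle.load(open("d11.pkl","rb"))["scene"]["image"];b=d["scene"]["image"]
f=lambda q:np.float32(cv2.cvtColor(q[236:285,270:325],cv2.COLOR_RGB2GRAY))
print(cv2.phaseCorrelate(f(a),f(b)))
out=[]
for n,x,y in(("top",240,155),("scene",240,170)):
    i=d[n]["image"][y:y+125,x:x+120,::-1];out.append(cv2.resize(i,None,fx=3.3,fy=3.3,interpolation=cv2.INTER_CUBIC))
cv2.imwrite("pics/d12b.png",np.hstack(out))
E
```

```text
22.3 [0.4106 0.2895 0.3235] [ 0.2 -0.7 -0.9] [-0.04  0.02 -0.02] 0.009921756909667722
((-0.02893703767235678, -0.05113161310177716), 0.8386758619944255)
```

View pics/d12b.png

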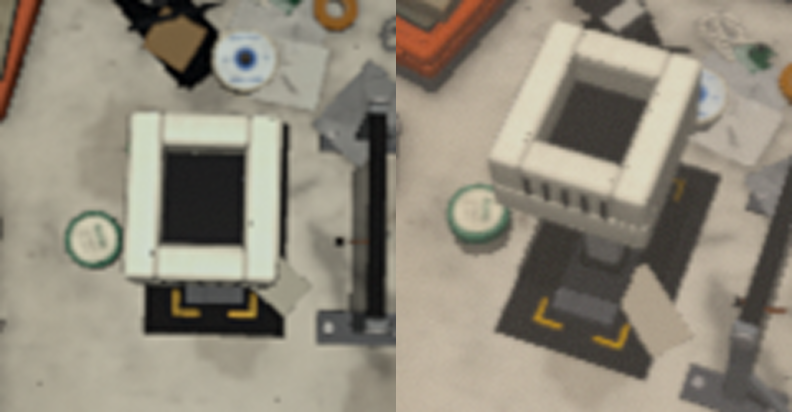

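Emit:
{"op": "send_rows", "data": {
  "commands": [0,0,0,0,0,0,0.88,0,0,0,0,0,0,0.88,0,0,0,0,0,0,0.88,0,0,0,0,0,0,0.88,0,0,0,0,0,0,0.88,0,0,0,0,0,0,0.88,0,0,0,0,0,0,0.88,0,0,0,0,0,0,0.88,0,0,0,0,0,0,0.88,0,0,0,0,0,0,0.88]
}}

```text
t: 23.3
eef_pos: [0.4106, 0.2895, 0.3234]
orientation: [[-1.0, -0.0, 0.0], [-0.0, 1.0, 0.0], [-0.0, 0.0, -1.0]]
wrist_force: [-0.2, -0.2, 0.1]
width: 0.0102
```

```bash
python3 look.py d13;python3 - <<'E'
from h import *
d=pickle.load(open("d13.pkl","rb"));o=pickle.load(open("d12.pkl","rb"));z=pickle.load(open("d0.pkl","rb"))
g=lambda q,n,y0,y1,x0,x1:np.float32(cv2.cvtColor(q[n]["image"][y0:y1,x0:x1],cv2.COLOR_RGB2GRAY))
print("lamp still",cv2.phaseCorrelate(g(o,"top",185,245,275,330),g(d,"top",185,245,275,330)),cv2.phaseCorrelate(g(o,"scene",170,270,265,335),g(d,"scene",170,270,265,335)))
for n,b in(("jar",(216,238,256,278)),("spool",(162,183,303,326)),("phone",(202,238,362,415))):
    print(n,cv2.phaseCorrelate(g(z,"top",*b),g(d,"top",*b)))
t,s=d["top"],d["scene"]
t["cam_to_world"][:2,3]+=[.0014,.0015];s["cam_to_world"][:2,3]-=[.0014,.0015]
ht=[(280,189.2),(325.3,190),(324.8,239.3),(278.5,239)];hs=[(291,177),(332,187.5),(313.5,234.5),(268.3,220)]
Q=[]
for a,b in zip(ht,hs):
    x,e=tri((t,s),(a,b));Q.append(x);print(x.round(4),e[0].round(4))
print(np.mean(Q,0).round(4))
E
```

```text
23.4 [0.4106 0.2895 0.3234] [ 0.1 -0.8  0.8] [-0.09  0.07 -0.05] 0.009972544380059848
lamp still ((0.005069600740675639, 0.010978270405598067), 0.9927220172352261) ((0.02670177231160409, 0.006820390229002271), 0.980013194349077)
jar ((0.002973865834116296, 0.007424332664918154), 0.9729545472396744)
spool ((0.012046234505916686, 0.009890898049219388), 0.9988913213213285)
phone ((-0.18923022013932922, -0.00421512607378105), 0.9803912995283496)
[0.5569 0.0326 0.1772] 0.0041
[ 0.5539 -0.0615  0.1866] 0.0001
[ 0.4489 -0.0606  0.1711] 0.0023
[0.4484 0.035  0.1735] 0.0006
[ 0.502  -0.0136  0.1771]
```

```bash
python3 -c "
from cell import job;print(job.job_done())"
```

```text
the job is handed in; nothing more can be done
None
```

The lamp now stands upright and flat on its foot in the middle of the mat. I handed the job in at about 23.5 s of the 51 s allowed.

**What I did:** I put the shut fingers into the head recess along the lamp's tilt and spread them until they felt both walls, at 27 mm. I then turned the hand 30 degrees about the foot's rear edge, slowing down before the balance point. I pressed the foot lightly on the mat (5 to 7 N), eased the fingers off in small steps, and withdrew straight up. The largest force I read at the wrist was about 7 N.

**Last checks:**
- **Lamp still:** the pictures before and after a 1 s wait match to within 0.03 pixel.
- **Position:** the centre of the head is at (0.502, -0.014). For a lamp standing on the mat's centre it should be at about (0.502, -0.013). The foot sits midway between the yellow marks across its width. Its far end is hidden under the head, so I could not check that end.
- **Bystanders:** the jar and spool match their first pictures to within 0.02 pixel. The phone shows 0.2 pixel, about 0.5 mm, and the arm never came near it, so I put that down to changed shading.

**What disagreed:**
- **Finger length:** the fingers in the pictures ended about 22 mm short of the stated TCP. The feel agreed, since there was no floor contact at the nominal depth, so I went in by sight and feel.
- **Camera calibration:** the two cameras differed by about 3 mm on the mat, and I split the difference.
- **Foot contact while tipping:** at 26 degrees of tilt the vertical force briefly read 5.2 N while the arm was settling, close to the lamp's full weight. I moved down 0.5 mm at once and it fell to 3.7 N. A very slight unloading of the foot at that moment can't be ruled out.
- **Head height:** it came out at 177 mm against the 183 mm expected. The four corners scatter from 171 to 187 mm, so I take this as reading error.

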